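# Cover the beaker with the top lid of the pile

## Robot

A 6-joint arm with a two-finger parallel gripper is mounted at the origin on a cart in front of the work surface, level with it; the furniture and walls round the work are solid. World frame = base frame: x ahead of the robot, y to its left, z up, the work surface at z = 0. Lengths are in mm, angles in rad, forces in N, time in s.
With the tool pointing down it reaches from about 350 to 925 mm from the base axis. Payload 6.4 kg.
Tool frame: the origin (TCP) lies midway between the tips of the shut fingers; the grasp point (between the pads) lies 19 mm behind it; z points along the fingers, y is the line along which they close (so a half turn about z gives the same grasp; the last joint's range is limited). The gripper opens to 94 mm and grips with 3 to 60 N. Pads are 16 mm wide; open, the fingers measure 119 mm over their backs; the gripper's body (75 mm by 177 mm) begins 78 mm behind the grasp point.
Start: joints at [-1.341, 0.245, 1.558, -0, 1.339, -0.174], TCP at [255.401, -597.733, 205.455] pointing down, gripper open.
Joint ranges: [-3.13, 3.13], [-1.02, 2.26], [0.13, 2.54], [-0.95, 4.09], [0.21, 2.88], [-2.74, 2.74]. Speed limits (rad/s): [2.57, 2.57, 3.14, 3.14, 3.14, 3.14].

## Interface

Orientations are given as a unit quaternion [w, x, y, z].
In Python, from bench import observe, read_camera, finish_job gives the robot as it stands. The module is installed in compiled form; this text tells all that it offers.
- The arm moves only by the tool arm_command, never from a script. Its argument "commands" is one flat list of numbers, 7 for each row, row after row: the closure, from -1 (fully open) to 1 (shut), so that 0 is half open, then the shift along the tool's x, y, z in units of 30 mm (1.0 is 30 mm), then the turn, a rotation vector about the tool's x, y, z in units of 6 degrees (1.0 is 6 degrees). A call has 1 to 8 rows; each row is the pose to reach, as a shift and turn from the pose commanded when the call began, along the tool's axes at that moment; what a row does not reach only later rows make up. A row lasts 1/10 s, in which the tool goes at most 50 mm and 8.59 degrees, less where a joint would pass 70% of its speed; a pose out of reach is approached as far as the arm can. A call with a gripper value outside its range is refused whole. The fingers move at their own pace and stop on an object; "grip_force" is the grip in N (left out, the last holds). Time passes only in rows, so rows that repeat a pose let the fingers close. It gives the time, the measured TCP pose, the force, the opening and the grip force at its end, in the units of the state.
- observe(): the state, without advancing time (a new reading comes with each control period).
- read_camera(name): name is "scene" or "top" or "wrist"; returns a dict with "color" (400x640x3 uint8, blue, green, red), "camera_matrix" (3x3 intrinsics, pixels), "distortion" ([k1, k2, p1, p2, k3] as OpenCV has them; the pictures are not rectified), "origin" and "attitude" of the camera in the world. Camera axes: x right, y down, z forward; pixel columns grow to the right and rows downward; lengths in mm; the calibration is good to about 2 mm. A picture is of the moment at which its call begins. There is no depth.
- finish_job(): hands the job in; it is judged then, once.
The state is a dict: "t": time; "joint_positions": joint angles; "joint_velocities": joint speeds; "joint_torque": joint torques, N m; "position": TCP position; "tcp_rot": TCP orientation; "wrist_force": force on the tool from outside, world axes, zero at the start; "ft_torque": the same for the moment, N m; "gripper_width": opening from 0.0 (shut) to 1.0 (fully open); "grasp_force": force on a finger pad.
Only numpy, scipy, OpenCV 4.12 (cv2) and the standard library are available. Lean on these libraries where they do the work, as an engineer would, in place of code of your own. Each camera call takes 0.05 s, during which the arm holds its last target. There are 200 camera calls.

## Task

Two blue lids and a flat steel spatula lie in an overlapping pile. Lift the top lid straight off by its knob, so that the lid and the spatula beneath it stay where they lie, and cover the open white beaker with it: lower it onto the rim, level and centred, and let go. The beaker must stay standing where it is.

Things in the scene. Friction and masses are not known exactly. Their poses are not given: they have to be found in the camera images.
- top_lid: The upper blue round lid, its whole outline in view, lying over the other lid's edge. Disc 170 mm across, 6 mm thick, flat below, 0.10 to 0.20 kg. Round upright knob at its centre, 26 mm across, from 9 to 32 mm above the underside (boss 48 mm across at its foot, up to 9 mm). Origin: centre of the underside, z up. At first nearly level, about 6 mm above the bench, on the lower lid's rim and the spatula.
- lower_lid: The other blue lid of the same shape and size (170 mm across, 6 mm thick, knob 26 mm across up to 32 mm), lying flat on the bench, partly under the top lid; its knob stands beside the top lid's edge, about 112 mm from the top lid's knob. Origin: centre of its underside, z up.
- flat_spatula: Thin flat steel stirring spatula, 12 x 200 x 5 mm, lying on the bench under the far side of the top lid (away from the lower lid), both ends sticking out. Origin: centre of its underside; its y axis runs along its length, z up. Loose and light.
- white_beaker: White plastic open beaker like a small pail, 112 mm across the rim (125 mm over the two ears), 130 mm high, about 0.35 kg, empty, loose, upright on the bench, to the left or to the right of the pile; a clear jug with a handle stands on the other side. Origin: centre of its underside, z up; the centre of the rim is 130 mm straight above it.

How it is judged:
By the outcome, as a careful person would: the job done as asked, in the order asked, and still so for the second after the job is handed in, with the robot touching nothing.
It also fails if it takes over 45 s, if anything falls off the work surface, if the arm or the gripper's body presses on something with over 40 N, if the wrist force passes 120 N, or if a joint passes its speed limit or range.

## Working session

There is one attempt and no reset: what is moved stays moved. The work goes in short steps, Python scripts to look and compute and a tool call to move; the robot and the scene stay as the last step left them, time stands still between calls to the robot, and variables do not carry over. Pictures are saved under pics/ and viewed, at most 10 in all, crops included, and the job is handed in when it is done.

Besides the shell and the picture viewer there is one more tool, called after ">>>" in YAML: its name, and indented under it one key for each argument. arm_command: Moves the arm, as the interface text tells. Its arguments: {"type":"object","properties":{"commands":{"type":"array","items":{"type":"number"}},"grip_force":{"type":"number"}},"required":["commands"]}

```bash
mkdir -p pics
cat > h.py <<'E'
import numpy as np,cv2
from bench import observe,read_camera
from scipy.spatial.transform import Rotation as R
def Rq(q): return R.from_quat([q[1],q[2],q[3],q[0]]).as_matrix()
def cam(n,f=None):
    c=read_camera(n)
    if f: cv2.imwrite('pics/'+f,c['color'])
    return c
def att(c):
    a=np.array(c['attitude'],float)
    return Rq(a) if a.size==4 else a.reshape(3,3)
def ray(c,px,z):
    p=cv2.undistortPoints(np.array([[px]],float),np.array(c['camera_matrix'],float),np.array(c['distortion'],float))[0,0]
    d=att(c)@np.array([p[0],p[1],1]); o=np.array(c['origin'],float)
    return o+d*(z-o[2])/d[2]
E
python3 - <<'E'
from h import *
for n in('top','scene'):
    c=cam(n,n+'1.png'); print(n,c['origin'],c['attitude'])
s=observe();print(s['t'],s['position'],s['tcp_rot'],s['wrist_force'])
E
```

```text
top [ 471.21993118  -83.36663664 1073.58455447] [-0.0235329   0.71620153 -0.69738796  0.01231297]
scene [-173.81488191  724.17065112 1020.47022366] [ 0.14622137 -0.30676989  0.86249341 -0.37498888]
0.1 [ 255.27813944 -597.19239801  204.48273252] [-8.37619402e-04  9.79682797e-01  2.00551525e-01 -3.66051942e-05] [-0.36695955  0.68553224  0.59449572]
```

View pics/top1.png

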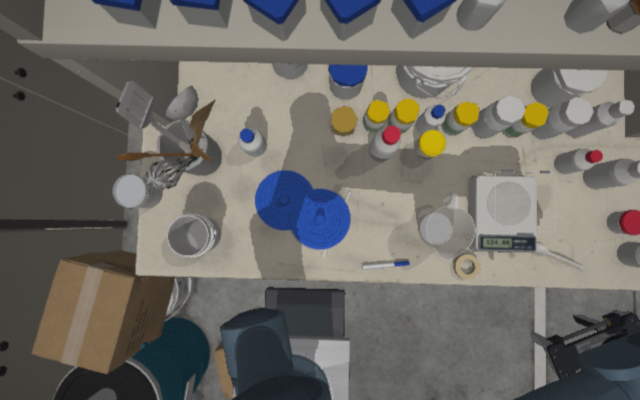

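View pics/scene1.png

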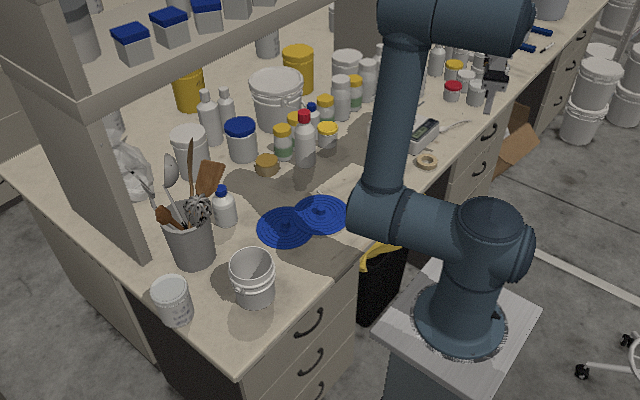

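The top view shows the top lid at about (321,219), the lower lid at (284,200), the beaker at (192,236) on the left and the jug at (447,225) on the right. I'll zoom in next.

Run:
```python
from h import *
c=cam('top');im=c['color']
cr=im[160:285,150:360]
cv2.imwrite('pics/crop1.png',cv2.resize(cr,None,fx=3.8,fy=3.8,interpolation=cv2.INTER_CUBIC))
for p,z in [((321,219),12),((320.5,212.5),38),((284,200),6),((192,236),130),((447,225),130)]: print(p,ray(c,p,z).round(1))
```

```text
(321, 219) [480.6 -71.8  12. ]
(320.5, 212.5) [497.9 -70.3  38. ]
(284, 200) [531.1  33.4   6. ]
(192, 236) [429. 245. 130.]
(447, 225) [ 473.2 -382.6  130. ]
```

View pics/crop1.png

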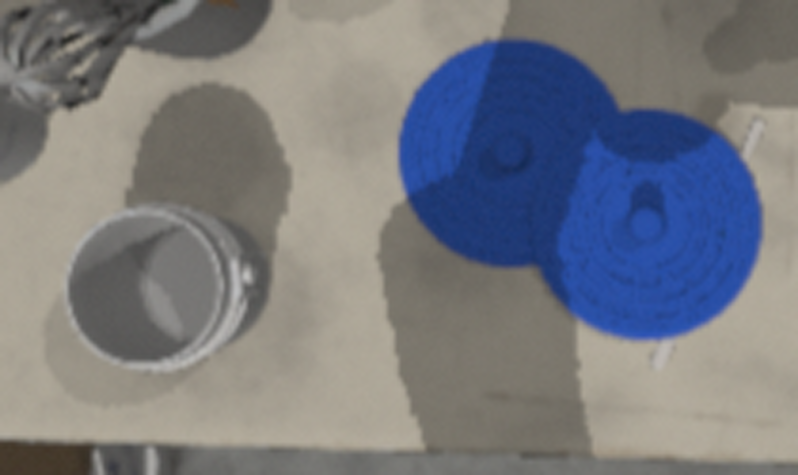

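The crop puts the top knob at about px (319.7,218.4), the lower knob at (284.7,200), the rim centre at (188.4,235.5), and the spatula ends just past the lid's right side.

```bash
cat >> h.py <<'E'
def units(tgt):
    s=observe(); M=Rq(s['tcp_rot']); return (M.T@(np.array(tgt)-s['position'])/30).round(2)
E
python3 - <<'E'
from h import *
c=cam('top')
for p,z in [((319.7,218.4),38),((321,219),12),((284.7,200),32),((188.4,235.5),130)]: print(p,ray(c,p,z).round(1))
t=ray(c,(319.7,218.4),38)
s=observe();p=np.array(s['position']);print(p,units([p[0],p[1],320]),units([t[0],t[1],320]),units([t[0],t[1],200]))
E
```

```text
(319.7, 218.4) [481.9 -68.5  38. ]
(321, 219) [480.6 -71.8  12. ]
(284.7, 200) [529.7  28.6  32. ]
(188.4, 235.5) [429.9 254.  130. ]
[ 255.3181962  -597.35215376  204.747202  ] [ 0.   -0.   -3.84] [ 13.87 -13.25  -3.82] [ 13.87 -13.24   0.18]
```

>>> arm_command:
  commands: [-1,0,0,-1.6,0,0,0,-1,0.3,-0.3,-3.2,0,0,0,-1,1.5,-1.4,-4,0,0,0,-1,2.7,-2.5,-4,0,0,0,-1,3.9,-3.6,-4,0,0,0,-1,5.1,-4.8,-4,0,0,0,-1,6.3,-6,-4,0,0,0,-1,7.5,-7.1,-4,0,0,0]

```text
t: 1.0
position: [377.9, -313.6, 325.3]
tcp_rot: [0.0, 0.98, 0.2, 0.0]
wrist_force: [0.5, -0.3, -0.2]
gripper_width: 1.002
grasp_force: 0.0
```

Run:
```python
from h import *
s=observe();print(s['t'],s['position'],s['joint_positions'],units([482,-69,320]),units([482,-69,180]))
```

```text
1.0 [ 377.87540624 -313.56100204  325.34350174] [-9.24070155e-01 -2.14489396e-01  1.80658989e+00  8.18877328e-05
  1.54937478e+00  2.43516711e-01] [ 6.39 -6.14  0.18] [ 6.39 -6.14  4.84]
```

>>> arm_command:
  commands: [-1,1.2,-1.1,0.2,0,0,0,-1,2.4,-2.3,0.5,0,0,0,-1,3.6,-3.4,1.2,0,0,0,-1,4.7,-4.5,2.0,0,0,0,-1,5.7,-5.5,3.0,0,0,0,-1,6.4,-6.14,4.0,0,0,0,-1,6.4,-6.14,4.8,0,0,0,-1,6.4,-6.14,4.8,0,0,0]

```text
t: 1.8
position: [479.4, -68.8, 177.5]
tcp_rot: [-0.002, 0.979, 0.202, -0.003]
wrist_force: [0.2, -0.4, -0.2]
gripper_width: 1.003
grasp_force: 0.0
```

Run:
```python
from h import *
c=cam('wrist','w1.png');s=observe();print(s['t'],s['position'],s['tcp_rot'])
np.save('x.npy',0)
import pickle;pickle.dump(c,open('w1.pkl','wb'))
```

```text
1.85 [480.78379197 -70.0376967  180.07984918] [-9.78773453e-04  9.79607703e-01  2.00911224e-01 -1.57162221e-03]
```

View pics/w1.png

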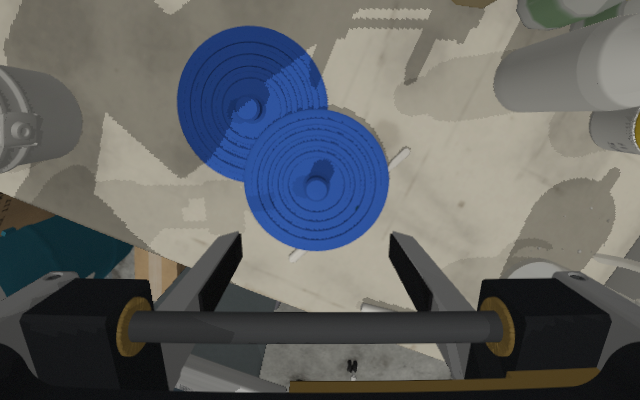

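The wrist view shows the knob top at about (317,187), the top lid's disc at about (316,180), and a clear space for the fingers.

Run:
```python
from h import *
import pickle
c=pickle.load(open('w1.pkl','rb'))
im=c['color'].astype(int);
print(ray(c,(317,186.5),38), ray(c,(251,109),32))
# lid outline fit at z=12 (upper rim)
m=((im[...,0]>im[...,2]+50)&(im[...,0]>90)).astype(np.uint8)
pts=[]
for a in np.radians(np.arange(-60,170,4)):
    for r in range(90,40,-1):
        x,y=316.5+r*np.cos(a),180+r*np.sin(a)
        if m[int(round(y)),int(round(x))]: pts.append(ray(c,(x,y),12)[:2]);break
P=np.array(pts)
from scipy.optimize import least_squares
f=least_squares(lambda q:np.hypot(*(P-q[:2]).T)-q[2],[482,-69,85],loss='soft_l1');print(f.x)
s=observe();print(s['position'])
for z in (60,18): print(units([*f.x[:2],z]))
```

```text
[486.1029332  -66.81158327  38.        ] [532.97789203  27.37497553  32.        ]
[483.11722698 -66.57416212  83.29109653]
[480.78379197 -70.0376967  180.07984918]
[ 0.13 -0.07  4.  ]
[ 0.13 -0.06  5.4 ]
```

>>> arm_command:
  commands: [-0.3,0.1,-0.05,1.5,0,0,0,-0.3,0.1,-0.05,3.0,0,0,0,-0.3,0.1,-0.05,4.2,0,0,0,-0.3,0.1,-0.05,4.8,0,0,0,-0.3,0.1,-0.05,5.1,0,0,0,-0.3,0.1,-0.05,5.3,0,0,0,-0.3,0.1,-0.05,5.4,0,0,0,-0.3,0.1,-0.05,5.4,0,0,0]

```text
t: 2.65
position: [484.9, -68.7, 20.5]
tcp_rot: [0.001, 0.98, 0.2, 0.001]
wrist_force: [0.3, -0.7, -0.2]
gripper_width: 0.646
grasp_force: 0.0
```

Run:
```python
from h import *
c=cam('wrist','w2.png');s=observe();print(s['t'],s['position'],s['tcp_rot'],s['wrist_force'],s['gripper_width'],units([484,-67,18]))
```

```text
2.7 [484.97273176 -68.66540686  20.60414246] [5.74704561e-04 9.79702758e-01 2.00452982e-01 8.81733028e-04] [-0.90642748  0.09514458  0.33305946] 0.6510365276725885 [-0.01 -0.06  0.09]
```

View pics/w2.png

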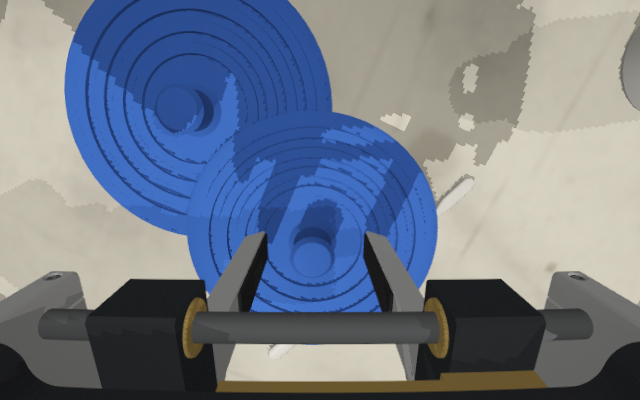

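The knob sits between the pads at (313,258), with the fingertips at x = 265 and 365. I'll shift slightly and close gently.

>>> arm_command:
  commands: [0,0,-0.05,0.05,0,0,0,0.2,0,-0.05,0.06,0,0,0,0.35,0,-0.05,0.06,0,0,0,0.45,0,-0.05,0.06,0,0,0,0.6,0,-0.05,0.06,0,0,0,1,0,-0.05,0.06,0,0,0,1,0,-0.05,0.06,0,0,0,1,0,-0.05,0.06,0,0,0]
  grip_force: 20

```text
t: 3.5
position: [483.5, -66.9, 17.8]
tcp_rot: [0.0, 0.98, 0.201, 0.0]
wrist_force: [0.4, -0.4, 0.3]
gripper_width: 0.271
grasp_force: 20.0
```

>>> arm_command:
  commands: [1,0,0,-0.1,0,0,0,1,0,0,-0.3,0,0,0,1,0,0,-0.7,0,0,0,1,0,0,-1.4,0,0,0,1,0,0,-2.4,0,0,0,1,0,0,-3.6,0,0,0,1,0,0,-4.8,0,0,0,1,0,0,-5.7,0,0,0]
  grip_force: 30

```text
t: 4.3
position: [484.1, -67.0, 192.2]
tcp_rot: [0.001, 0.98, 0.201, 0.002]
wrist_force: [1.1, 0.8, -1.8]
gripper_width: 0.274
grasp_force: 30.0
```

>>> arm_command:
  commands: [1,0,0,0,0,0,0,1,0,0,0,0,0,0,1,0,0,0,0,0,0]

```text
t: 4.6
position: [482.2, -66.4, 186.8]
tcp_rot: [-0.001, 0.98, 0.201, -0.001]
wrist_force: [-0.1, 0.1, -1.0]
gripper_width: 0.27
grasp_force: 30.0
```

Run:
```python
from h import *
import pickle
w=cam('wrist');t=cam('top');pickle.dump(t,open('t2.pkl','wb'))
a=t['color'][170:270,150:370]; a=cv2.resize(a,(704,320),interpolation=cv2.INTER_CUBIC)
b=cv2.resize(w['color'],(448,280)); o=np.zeros((600,704,3),np.uint8);o[:320]=a;o[320:,:448]=b
cv2.imwrite('pics/l1.png',o)
s=observe();print(s['t'],s['position'],s['tcp_rot'],s['wrist_force'],s['joint_positions'],s['gripper_width'])
```

```text
4.7 [482.27828494 -66.37997194 186.69231333] [-0.00100818  0.97969081  0.2005057  -0.00153637] [-0.2108801  -0.46385459 -1.40691832] [-3.70205842e-01 -1.25806451e-01  1.98123268e+00  3.30826508e-05
  1.28984154e+00  7.96832413e-01] 0.27009329097126644
```

View pics/l1.png

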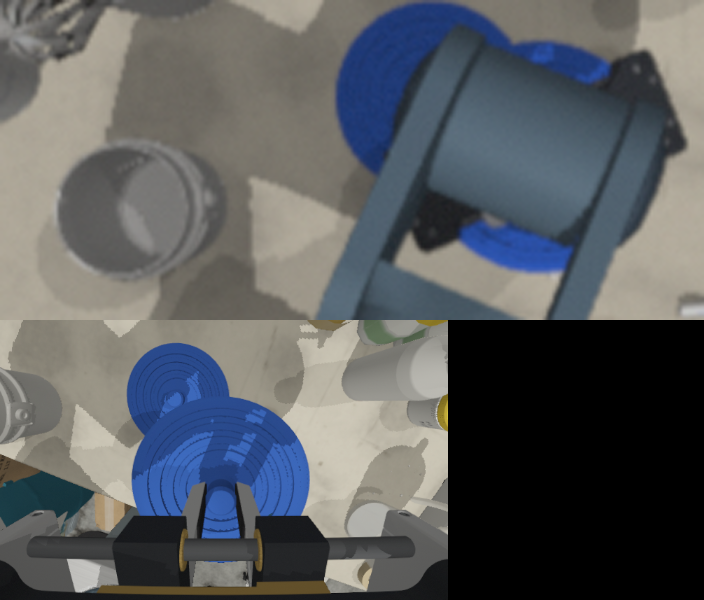

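The lid is held level (wrist view), and the lower lid still lies in place. Next I'll check the rim centre with projected circles in both cameras.

Run:
```python
from h import *
def proj(c,P):
    M=att(c);rv=cv2.Rodrigues(M.T)[0];tv=-M.T@np.array(c['origin'],float)
    return cv2.projectPoints(np.array(P,float),rv,tv,np.array(c['camera_matrix'],float),np.array(c['distortion'],float))[0][:,0]
a=np.linspace(0,2*np.pi,90)
out=[]
for n,(x0,y0) in (('top',(150,195)),('scene',(212,230))):
    c=cam(n);k=5;im=cv2.resize(c['color'][y0:y0+90,x0:x0+80],None,fx=k,fy=k,interpolation=cv2.INTER_CUBIC)
    q=(proj(c,np.c_[430+56*np.cos(a),254+56*np.sin(a),0*a+130])-[x0,y0]+.5)*k-.5
    for p in q: cv2.circle(im,tuple(int(round(v)) for v in p),1,(0,0,255),-1)
    out.append(im)
cv2.imwrite('pics/rim.png',np.hstack(out))
```

```text
(no output)
```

View pics/rim.png

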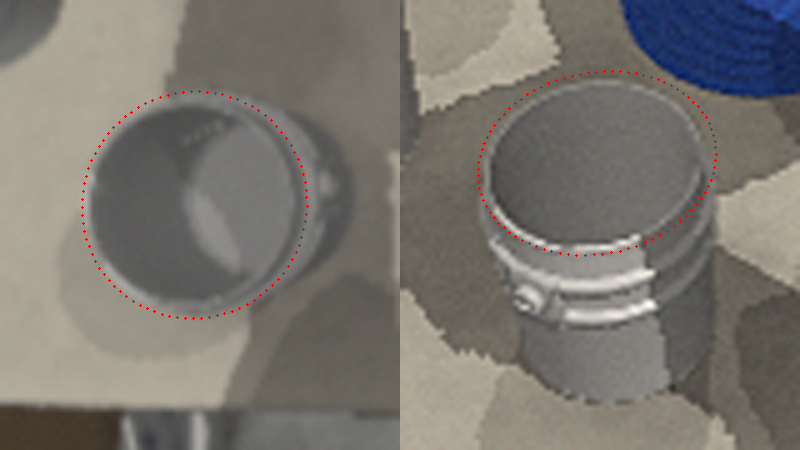

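The projected circle agrees with the rim in both views, so the rim centre is about (430,254). Next is clearance to the tool jar, then the move.

Run:
```python
from h import *
t=cam('top');w=cam('wrist');s=observe()
M=Rq(s['tcp_rot']);print('cam in tool',M.T@(np.array(w['origin'])-s['position']))
for p in [(178,185),(185,175),(210,160)]:
    print(p,[ray(t,p,z).round(0) for z in (130,200,270)])
print(units([470,100,187]),units([430,254,187]),units([430,254,155]))
```

```text
cam in tool [  77.2820633    -0.40543798 -179.12762172]
(178, 185) [array([555., 286., 130.]), array([548., 258., 200.]), array([542., 231., 270.])]
(185, 175) [array([580., 269., 130.]), array([572., 243., 200.]), array([564., 217., 270.])]
(210, 160) [array([619., 208., 130.]), array([608., 187., 200.]), array([597., 165., 270.])]
[ 1.78 -5.28  0.03] [  2.57 -10.52   0.04] [  2.57 -10.52   1.1 ]
```

>>> arm_command:
  commands: [1,0.1,-0.5,0,0,0,0,1,0.4,-1.5,0,0,0,0,1,0.7,-2.7,0,0,0,0,1,1.0,-4.0,0,0,0,0,1,1.3,-5.3,0,0,0,0,1,1.6,-6.6,0,0,0,0,1,1.9,-7.9,0,0,0,0,1,2.2,-9.0,0,0,0,0]

```text
t: 5.7
position: [436.6, 210.0, 188.7]
tcp_rot: [-0.0, 0.98, 0.201, 0.0]
wrist_force: [1.2, 0.1, -1.8]
gripper_width: 0.269
grasp_force: 30.0
```

>>> arm_command:
  commands: [1,0.2,-0.9,0,0,0,0,1,0.37,-1.52,0,0,0,0,1,0.37,-1.52,0,0,0,0,1,0.37,-1.52,0,0,0,0,1,0.37,-1.52,0,0,0,0]

```text
t: 6.2
position: [430.2, 253.1, 188.6]
tcp_rot: [0.0, 0.98, 0.2, -0.0]
wrist_force: [-0.1, -0.7, -0.6]
gripper_width: 0.266
grasp_force: 30.0
```

Run:
```python
from h import *
c=cam('scene');w=cam('wrist');s=observe();print(s['t'],s['position'],s['tcp_rot'],s['wrist_force'],units([430,254,145]))
a=cv2.resize(c['color'][150:350,160:400],(480,400),interpolation=cv2.INTER_CUBIC)
b=cv2.resize(w['color'],(320,200));o=np.zeros((400,800,3),np.uint8);o[:,:480]=a;o[:200,480:]=b
cv2.imwrite('pics/s2.png',o)
```

```text
6.3 [430.46396279 252.96346727 188.67738673] [5.54371707e-05 9.79821862e-01 1.99872750e-01 1.40483125e-05] [ 1.45330704 -0.04133329 -0.5127841 ] [-0.   -0.04  1.46]
```

View pics/s2.png

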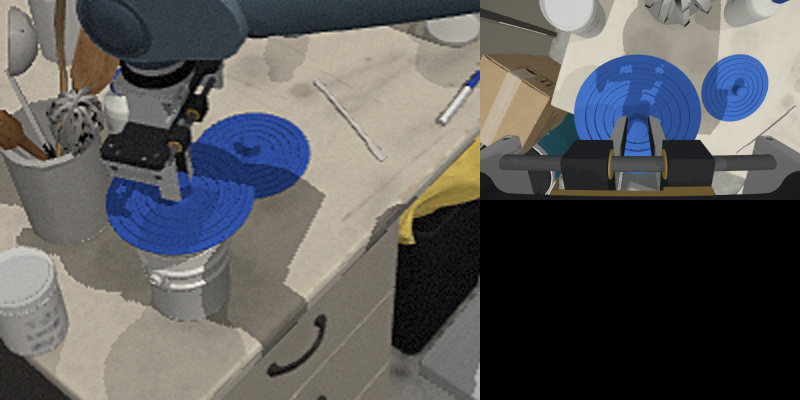

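The lid is level over the beaker, and the spatula and lower lid lie undisturbed. Lowering now.

>>> arm_command:
  commands: [1,0,-0.03,0.4,0,0,0,1,0,-0.03,0.8,0,0,0,1,0,-0.03,1.1,0,0,0,1,0,-0.03,1.3,0,0,0,1,0,-0.03,1.4,0,0,0,1,0,-0.03,1.4,0,0,0,1,0,-0.03,1.4,0,0,0]

```text
t: 7.0
position: [430.3, 254.6, 147.0]
tcp_rot: [-0.0, 0.98, 0.201, 0.0]
wrist_force: [-0.2, -1.1, -1.1]
gripper_width: 0.268
grasp_force: 30.0
```

>>> arm_command:
  commands: [1,0,0,0.03,0,0,0,1,0,0,0.06,0,0,0,1,0,0,0.09,0,0,0,1,0,0,0.09,0,0,0]

```text
t: 7.4
position: [429.9, 254.5, 143.9]
tcp_rot: [0.0, 0.98, 0.201, -0.0]
wrist_force: [0.9, -0.3, -0.5]
gripper_width: 0.27
grasp_force: 30.0
```

>>> arm_command:
  commands: [1,0,0,0.03,0,0,0,1,0,0,0.03,0,0,0,1,0,0,0.06,0,0,0,1,0,0,0.06,0,0,0]

```text
t: 7.8
position: [429.9, 254.5, 142.0]
tcp_rot: [0.0, 0.98, 0.201, -0.0]
wrist_force: [-0.2, 0.3, -1.4]
gripper_width: 0.269
grasp_force: 30.0
```

>>> arm_command:
  commands: [1,0,0,0.02,0,0,0,1,0,0,0.03,0,0,0,1,0,0,0.03,0,0,0]

```text
t: 8.1
position: [430.1, 254.6, 141.4]
tcp_rot: [-0.0, 0.98, 0.201, 0.0]
wrist_force: [-0.5, 0.3, -0.7]
gripper_width: 0.268
grasp_force: 30.0
```

>>> arm_command:
  commands: [1,0,0,0.02,0,0,0,1,0,0,0.03,0,0,0,1,0,0,0.03,0,0,0]

```text
t: 8.4
position: [430.2, 254.6, 141.2]
tcp_rot: [0.0, 0.98, 0.201, 0.0]
wrist_force: [-2.6, -0.3, 5.3]
gripper_width: 0.274
grasp_force: 30.0
```

Contact is at about 6 N. Opening gently, then retreating straight up.

>>> arm_command:
  commands: [0.4,0,0,-0.01,0,0,0,0.3,0,0,-0.01,0,0,0,0.1,0,0,-0.01,0,0,0,-0.2,0,0,-0.01,0,0,0,-0.2,0,0,-0.01,0,0,0,-0.2,0,0,-0.01,0,0,0]

```text
t: 9.0
position: [429.9, 254.5, 140.6]
tcp_rot: [0.0, 0.98, 0.201, -0.0]
wrist_force: [-0.6, -0.2, -0.4]
gripper_width: 0.595
grasp_force: 0.0
```

>>> arm_command:
  commands: [-0.2,0,0,-0.2,0,0,0,-0.2,0,0,-0.6,0,0,0,-0.2,0,0,-1.2,0,0,0,-0.2,0,0,-2.2,0,0,0,-0.2,0,0,-3.4,0,0,0,-0.2,0,0,-4.5,0,0,0,-0.2,0,0,-4.5,0,0,0,-0.2,0,0,-4.5,0,0,0]

```text
t: 9.8
position: [430.4, 254.7, 277.2]
tcp_rot: [-0.0, 0.98, 0.201, 0.001]
wrist_force: [-0.5, -0.0, -0.4]
gripper_width: 0.599
grasp_force: 0.0
```

Run:
```python
from h import *
c=cam('scene');w=cam('wrist');s=observe();print(s['t'],s['position'],s['wrist_force'],s['gripper_width'])
a=cv2.resize(c['color'][150:350,180:390],(420,400),interpolation=cv2.INTER_CUBIC)
b=cv2.resize(w['color'],(380,238));o=np.zeros((400,800,3),np.uint8);o[:,:420]=a;o[:238,420:]=b
cv2.imwrite('pics/s3.png',o)
```

```text
9.9 [429.33653834 254.31095497 274.69190475] [ 0.18254026 -0.53819246 -0.67767158] 0.5971648284104832
```

View pics/s3.png

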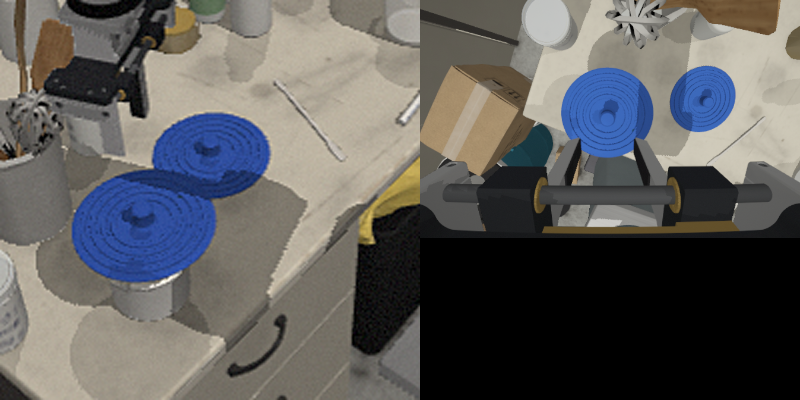

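The picture shows the lid resting level and centred on the standing beaker (crop px about (143,225)). The lower lid and spatula are unmoved and the gripper is clear, so I'm handing in.

```bash
python3 -c "
from bench import finish_job
print(finish_job())"
```

```text
the job is handed in; nothing more can be done
None
```

The top lid is on the white beaker, level and centred to within a few mm by eye; the lower lid and spatula stayed where they lay, and the job was handed in at about 10 s.

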